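# Lean the blue cupboard door on the drying stand

## Robot

A 6-joint arm with a two-finger parallel gripper is mounted at the origin on a cart in front of the work surface, level with it; the furniture and walls round the work are solid. World frame = base frame: x ahead of the robot, y to its left, z up, the work surface at z = 0. Lengths are in m, angles in rad, forces in N, time in s.
With the tool pointing down it reaches from about 0.275 to 0.85 m from the base axis. Payload 19 kg.
Tool frame: the origin (TCP) lies between the finger pads; the fingertips stand 17 mm ahead of it and the grasp point (between the pads) lies 2 mm behind it; x points along the fingers, y is the direction in which the jaws open and shut, and the axes are right-handed (so a half turn about x gives the same grasp; the last joint's range is limited). The gripper opens to 85 mm and grips with 20 to 120 N. Pads are 22 mm wide; open, the fingers measure 114 mm over their backs; the gripper's body (76 mm by 85 mm) begins 54 mm behind the grasp point. The pads swing forward as they close: fully open they stand 13 mm farther back than shut.
Start: joints at [-1.417, 0.15, 1.437, -0, 1.554, -0.134], TCP at [0.163, -0.551, 0.248] pointing down, gripper open.
Joint ranges: [-2.8, 2.8], [-0.68, 2.1], [0.12, 2.68], [-1.39, 4.53], [0.16, 2.79], [-2.81, 2.81]. Speed limits (rad/s): [1.89, 1.89, 2.22, 3.01, 3.01, 3.01].

## Interface

Orientations are given as a unit quaternion [x, y, z, w].
In Python, from workcell import readout, capture, r gives the robot as it stands.
- The arm moves only by the tool step_arm, never from a script. Its argument "deltas" is a list of rows, each a list of 7 numbers: the shift along the tool's x, y, z in units of 60 mm (1.0 is 60 mm), then the turn, a rotation vector about the tool's x, y, z in units of 10 degrees (1.0 is 10 degrees), then the opening in per cent of the stroke, from 0 (shut) to 100 (fully open). A call has 1 to 20 rows; each row is the pose to reach, as a shift and turn from the pose commanded when the call began, along the tool's axes at that moment; what a row does not reach only later rows make up. A row lasts 1/8 s, in which the tool goes at most 62.5 mm and 10.7 degrees, less where a joint would pass 70% of its speed; a pose out of reach is approached as far as the arm can. A call with a gripper value outside its range is refused whole. The fingers move at their own pace and stop on an object; the grip force is fixed at half the most. Time passes only in rows, so rows that repeat a pose let the fingers close. It gives the time, the measured TCP pose, the force and the opening at its end, in the units of the state.
- readout.read_state(): the state, without advancing time (a new reading comes with each control period).
- capture(name): name is "scene" or "side" or "wrist"; returns a dict with "img" (420x560x3 uint8, red, green, blue), "fovy" (degrees; the focal length in pixels is half the picture's height over the tangent of half this angle, whatever the lens; pixels are square), "cx", "cy" (the principal point, pixels), "eye" and "orientation" of the camera in the world. Camera axes: x right, y up, looking along -z (the intrinsics and any distortion apply to the point x, -y, -z); pixel columns grow to the right and rows downward; lengths in m; the calibration is good to about 2 mm. A picture is of the moment at which its call begins. There is no depth.
- r.close_job(): hands the job in, once; it reports no verdict.
The state is a dict: "time_s": time; "q": joint angles; "qvel": joint speeds; "joint_efforts": joint torques, N m; "ee_pos": TCP position; "orientation": TCP orientation; "force": force on the tool from outside, world axes, zero at the start; "torque": the same for the moment, N m; "finger_gap": finger opening in m.
Only numpy, scipy, OpenCV 4.12 (cv2) and the standard library are available. Lean on these libraries where they do the work, as an engineer would, in place of code of your own. Each camera call takes 0.05 s, during which the arm holds its last target.

## Task

Take the blue-painted cupboard door out of the slotted rack and lean it on the drying stand, about the middle and square to it: foot standing on the stand's base close behind the front batten, back resting against the top of the back wall, blue face outward. Hold it until its foot is down on the base, do not drop it in, and then let go. Leave the white door in its slot and do not disturb the tape measure, pencil and spanner.

Things in the scene. Friction and masses are not known exactly. Their poses are not given: they have to be found in the camera images.
- blue_door_center (a point): Centre of the blue door: loose flat board, 0.2 kg, 12 mm thick (own x), 130 wide (y), 160 high (z, up). Front (own -x) blue with raised frame, back bare plywood. Stands upright in either slot of the rack, bottom 10 mm and top edge 170 mm above the worktop, blue face to the rack's -x. Pinch the top edge from above across the 12 mm, fingers overlapping it 20 to 30 mm.
- blue_door_foot (a point): Middle of the blue door's bottom face, 80 mm straight below its centre in its own z; same axes.
- white_door_center (a point): Centre of the other door, same size and shape with a white front, standing in the other slot. It must stay there.
- rack: Fixed plywood rack, base 170 (x) x 120 (y) x 10 mm, origin at the centre of its underside on the worktop, z up. Two slots along its y, at x = -45 and +45 mm, each 15 mm wide between two rails 14 mm thick, 110 mm long, tops 45 mm above the worktop. A door stands in each.
- stand: Fixed wooden stand, origin on the worktop, z up, open front to -x. Base x -55 to +60 mm, y -100 to +100, top at z = 12. Back wall: front face x = +25, 14 thick, y -95 to +95, top z = 102. Front batten: x -36 to -20 (inner face -20), same width, top z = 26. A door with foot against the batten and back on the wall's top edge leans about 0.35 rad from upright, top towards +x.
- tape_measure: Yellow and black tape measure standing on the worktop beyond the work, 40x80x68 mm, origin at the centre of its underside. Bystander.
- pencil: Red pencil lying on the worktop in front of the stand, 173 mm long along its x, origin at the centre of its underside. Bystander.
- spanner: Open-ended spanner lying beyond the rack, 158 mm long along its x, 39 mm wide, 8 mm thick, origin at the centre of its underside. Bystander.
Not all that is in view belongs to the job. Leave any green or orange look-alike of the part that bears blue_door_center alone.

How it is judged:
By the outcome, as a careful person would: the job done as asked, in the order asked, and still so for the second after the job is handed in, with the robot touching nothing.
It also fails if it takes over 45 s, if anything falls off the work surface, if the arm or the gripper's body presses on something with over 40 N, if the wrist force passes 120 N, or if a joint passes its speed limit or range.

## Working session

There is one attempt and no reset: what is moved stays moved. The work goes in short steps, Python scripts to look and compute and a tool call to move; the robot and the scene stay as the last step left them, time stands still between calls to the robot, and variables do not carry over. Pictures are saved under pics/ and viewed, and the job is handed in when it is done.

Besides the shell and the picture viewer there is one more tool, called after "Emit:" as name([rows], argument=value, ...), one row to a line, values as JSON. step_arm: Moves the arm, as the interface text tells. Its arguments: {"type":"object","properties":{"deltas":{"type":"array"}},"required":["deltas"]}

```bash
mkdir -p pics; ls
cat > h.py <<'E'
import numpy as np,cv2
from scipy.spatial.transform import Rotation as R
from workcell import readout,capture,r
def snap(n,f):
    c=capture(n); cv2.imwrite('pics/'+f,c['img'][:,:,::-1]); return c
E
python3 - <<'E'
from h import *
for n in ['scene','side','wrist']:
    c=snap(n,n+'0.png'); print(n,{k:(v if k!='img' else 0) for k,v in c.items()})
print(readout.read_state())
E
```

```text
pics
scene {'img': 0, 'fovy': 48.767707850942195, 'cx': 284.85736235952817, 'cy': 218.3683650345794, 'eye': array([0.07529549, 0.73855862, 0.91833582]), 'orientation': array([-0.11472656,  0.3436777 ,  0.88871078, -0.28092099])}
side {'img': 0, 'fovy': 54.913557000770915, 'cx': 278.26685108868867, 'cy': 211.23414711130155, 'eye': array([ 0.45199028, -0.56666988,  0.62229761]), 'orientation': array([ 0.44089959, -0.02701184, -0.06444361,  0.89483235])}
wrist {'img': 0, 'fovy': 66.48815663834804, 'cx': 272.20256791687325, 'cy': 210.61889485349397, 'eye': array([ 0.24413537, -0.52738588,  0.37325018]), 'orientation': array([-0.13368304,  0.0999319 , -0.58992042,  0.79002301])}
{'time_s': 0.15, 'q': array([-1.41699091e+00,  1.50889530e-01,  1.43784140e+00,  1.05186135e-05,
        1.55378141e+00, -1.33974847e-01]), 'qvel': array([-0.00065875, -0.00088082, -0.00228321,  0.00058702, -0.00011041,
        0.00159192]), 'joint_efforts': array([ 2.60321722e-03, -7.13379478e+01, -5.71038973e+01, -2.61195682e-04,
        7.17397488e-03, -4.88347018e-05]), 'ee_pos': array([ 0.16317277, -0.5511977 ,  0.2478248 ]), 'orientation': array([ 0.69979973,  0.10172006, -0.69979874,  0.1010697 ]), 'force': array([ 1.17761143, -0.22420921, -0.28085504]), 'torque': array([ 0.00373816, -0.02962877,  0.00123136]), 'finger_gap': 0.08559781805608647}
```

View pics/scene0.png

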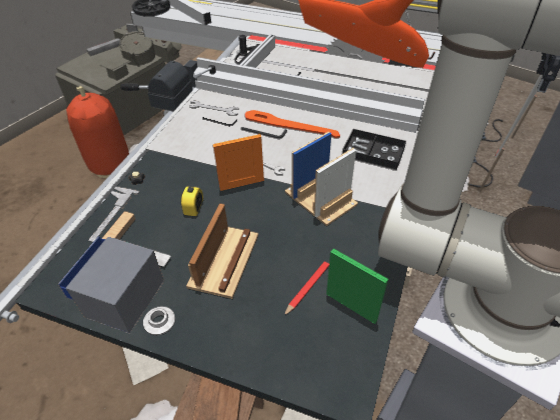

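View pics/side0.png

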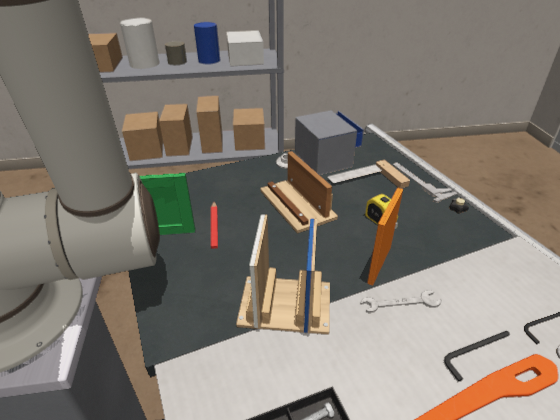

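View pics/wrist0.png

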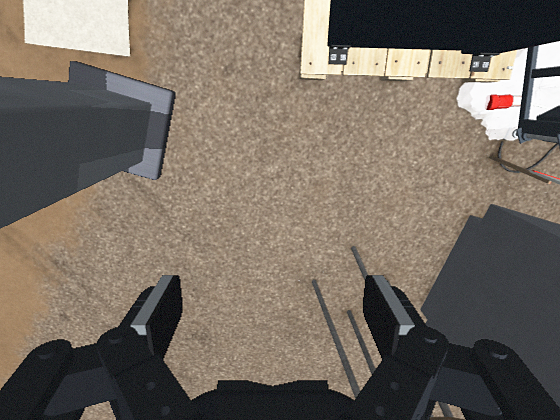

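Run:
```python
import cv2
a=cv2.imread('pics/scene0.png');b=cv2.imread('pics/side0.png')
cv2.imwrite('pics/c1.png',cv2.resize(a[125:230,270:375],None,fx=5.7,fy=5.7,interpolation=cv2.INTER_CUBIC))
cv2.imwrite('pics/c2.png',cv2.resize(b[205:345,225:365],None,fx=4.2,fy=4.2,interpolation=cv2.INTER_CUBIC))
cv2.imwrite('pics/c3.png',cv2.resize(a[200:300,180:270],None,fx=6,fy=6,interpolation=cv2.INTER_CUBIC))
cv2.imwrite('pics/c4.png',cv2.resize(b[140:240,250:350],None,fx=6,fy=6,interpolation=cv2.INTER_CUBIC))
```

```text
(no output)
```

View pics/c1.png

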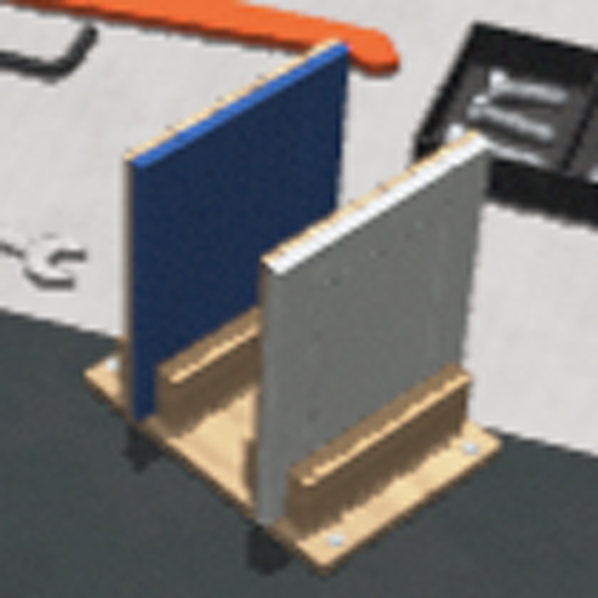

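View pics/c2.png

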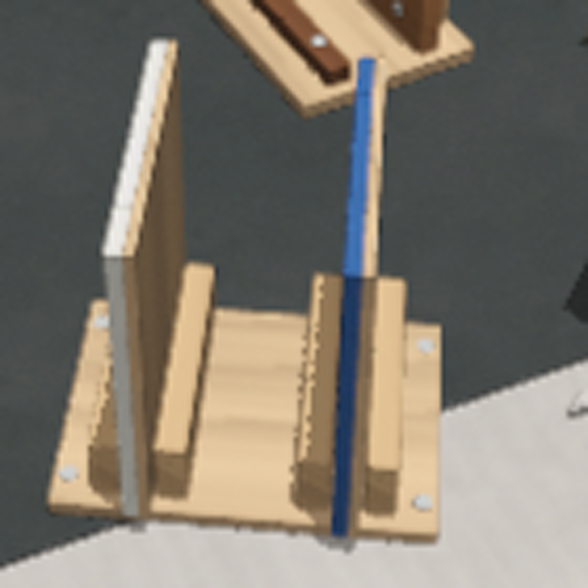

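View pics/c3.png

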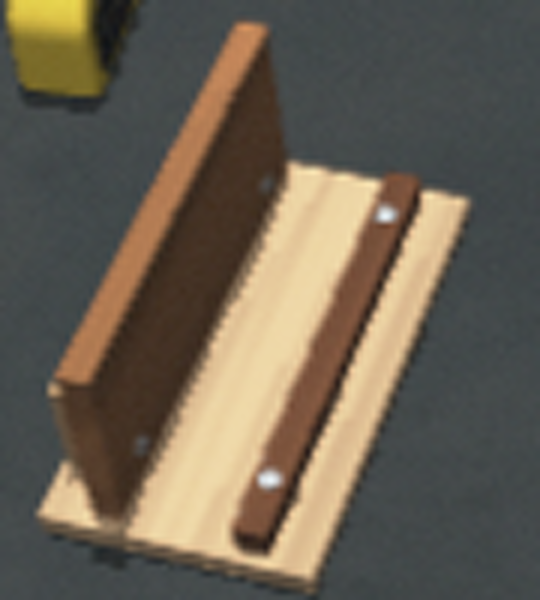

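View pics/c4.png

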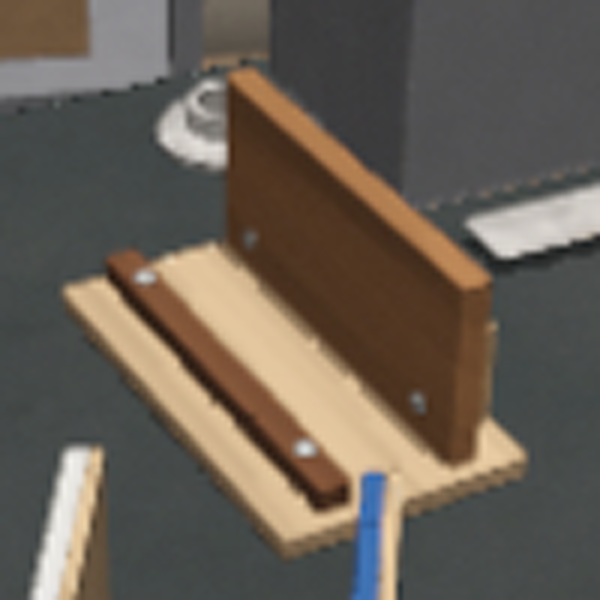

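```bash
cat >> h.py <<'E'
def rays(c,p):
    p=np.atleast_2d(p).astype(float); f=210/np.tan(np.radians(c['fovy'])/2)
    d=np.c_[(p[:,0]-c['cx'])/f,-(p[:,1]-c['cy'])/f,-np.ones(len(p))]
    return R.from_quat(c['orientation']).apply(d)
def onz(c,p,z):
    d=rays(c,p); return c['eye']+d*((z-c['eye'][2])/d[:,2])[:,None]
def tri(c1,p1,c2,p2):
    a=rays(c1,p1);b=rays(c2,p2);o=[]
    for x,y in zip(a,b):
        x=x/np.linalg.norm(x);y=y/np.linalg.norm(y)
        s=np.linalg.lstsq(np.c_[x,-y],c2['eye']-c1['eye'],rcond=None)[0]
        q1=c1['eye']+s[0]*x;q2=c2['eye']+s[1]*y;o.append(np.r_[(q1+q2)/2,np.linalg.norm(q1-q2)])
    return np.array(o)
def uc(p,f,x0,y0): return (np.array(p,float)+.5)/f-.5+[x0,y0]
E
python3 - <<'E'
from h import *
np.set_printoptions(precision=4,suppress=True)
S=capture('scene');D=capture('side')
print('door: blue-near,blue-far scene'); s=uc([(135,165),(350,47),(127,155),(335,38)],5.7,270,125);print(onz(S,s,.17))
d=uc([(359,60),(345,275),(374,60),(378,277)],4.2,225,205);print('side',onz(D,d,.17))
print('tri',tri(S,s[:2],D,d[:2]))
print('white'); print(onz(S,uc([(272,272),(490,148)],5.7,270,125),.17),onz(D,uc([(150,40),(105,255)],4.2,225,205),.17))
print('rack base'); print(onz(S,uc([(85,375),(322,565),(500,440)],5.7,270,125),.01)); print(onz(D,uc([(95,300),(50,503),(438,530),(441,325)],4.2,225,205),.01))
print('stand base (near,left ..)');
print(onz(S,uc([(40,515),(315,582),(468,200)],6,180,200),.012));print(onz(D,uc([(65,290),(285,545),(525,460)],6,250,140),.012))
print('wall top front edge');
a=uc([(92,380),(268,30)],6,180,200);b=uc([(230,85),(465,290)],6,250,140)
print(onz(S,a,.102),onz(D,b,.102),tri(S,a,D,b))
print('batten inner top'); print(onz(S,uc([(236,525),(385,178)],6,180,200),.026));print(onz(D,uc([(133,250),(348,484)],6,250,140),.026))
E
```

```text
door: blue-near,blue-far scene
[[ 0.5885 -0.0081  0.17  ]
 [ 0.5549 -0.1341  0.17  ]
 [ 0.5953 -0.0118  0.17  ]
 [ 0.5642 -0.136   0.17  ]]
side [[ 0.5832 -0.0148  0.17  ]
 [ 0.5527 -0.1379  0.17  ]
 [ 0.5895 -0.0157  0.17  ]
 [ 0.5645 -0.1407  0.17  ]]
tri [[ 0.5868 -0.0098  0.1675  0.0057]
 [ 0.5544 -0.1357  0.1684  0.0026]]
white
[[ 0.5009  0.0169  0.17  ]
 [ 0.4658 -0.1069  0.17  ]] [[ 0.4965  0.0124  0.17  ]
 [ 0.4664 -0.1147  0.17  ]]
rack base
[[ 0.6269 -0.021   0.01  ]
 [ 0.4643  0.0193  0.01  ]
 [ 0.4367 -0.0981  0.01  ]]
[[ 0.464   0.0152  0.01  ]
 [ 0.4352 -0.1015  0.01  ]
 [ 0.5984 -0.1395  0.01  ]
 [ 0.6276 -0.0257  0.01  ]]
stand base (near,left ..)
[[0.6301 0.3733 0.012 ]
 [0.5219 0.3354 0.012 ]
 [0.5916 0.1487 0.012 ]]
[[0.5242 0.3282 0.012 ]
 [0.5904 0.1404 0.012 ]
 [0.6959 0.1783 0.012 ]]
wall top front edge
[[0.6006 0.3551 0.102 ]
 [0.6639 0.1812 0.102 ]] [[0.6004 0.3416 0.102 ]
 [0.6638 0.1732 0.102 ]] [[0.603  0.3525 0.0963 0.002 ]
 [0.6659 0.1789 0.0984 0.0011]]
batten inner top
[[0.5564 0.3391 0.026 ]
 [0.6203 0.1682 0.026 ]]
[[0.5559 0.3346 0.026 ]
 [0.6181 0.1568 0.026 ]]
```

```bash
cat >> h.py <<'E'
np.set_printoptions(precision=3,suppress=True)
def Rt(xax,yax):
    x=np.array(xax)/np.linalg.norm(xax); y=np.array(yax)-np.dot(yax,x)*x; y/=np.linalg.norm(y)
    return R.from_matrix(np.c_[x,y,np.cross(x,y)])
def delta(p,Rm,st=None,p0=None,R0=None):
    st=st or readout.read_state()
    p0=st['ee_pos'] if p0 is None else p0; R0=R.from_quat(st['orientation']) if R0 is None else R0
    return np.r_[R0.inv().apply(np.array(p)-p0)/.06,(R0.inv()*Rm).as_rotvec()/np.radians(10)]
E
python3 - <<'E'
from h import *
st=readout.read_state();print(R.from_quat(st['orientation']).as_matrix())
a=np.radians(-14.2)
for s in (1,-1):
    print(s,delta([.575,-.0725,.30],Rt([0,0,-1],[s*np.cos(a),s*np.sin(a),0])))
D=cv2.imread('pics/side0.png')
S=capture('scene')
print('orange bottom', onz(S,[(219,190),(263,180)],0))
E
```

```text
[[-0.     0.284 -0.959]
 [ 0.001 -0.959 -0.284]
 [-1.    -0.001 -0.   ]]
1 [-0.862 -5.703 -8.846 -5.931 -0.002  0.003]
-1 [-0.862 -5.703 -8.846 12.069  0.003  0.002]
orange bottom [[ 0.788  0.076  0.   ]
 [ 0.71  -0.029  0.   ]]
```

Emit:
step_arm([
  [-0.2,-0.2,-0.3,-0.2,0,0,100],
  [-0.5,-0.6,-0.9,-0.6,0,0,100],
  [-0.86,-1.1,-1.7,-1.1,0,0,80],
  [-0.86,-1.6,-2.5,-1.7,0,0,60],
  [-0.86,-2.1,-3.3,-2.2,0,0,60],
  [-0.86,-2.6,-4.1,-2.7,0,0,60],
  [-0.86,-3.1,-4.9,-3.3,0,0,60],
  [-0.86,-3.6,-5.7,-3.8,0,0,60],
  [-0.86,-4.1,-6.5,-4.3,0,0,60],
  [-0.86,-4.6,-7.2,-4.8,0,0,60],
  [-0.86,-5.1,-7.9,-5.3,0,0,60],
  [-0.86,-5.4,-8.4,-5.6,0,0,60],
  [-0.86,-5.6,-8.7,-5.8,0,0,60],
  [-0.86,-5.7,-8.85,-5.93,0,0,60],
  [-0.86,-5.7,-8.85,-5.93,0,0,60],
  [-0.86,-5.7,-8.85,-5.93,0,0,60],
])

```text
time_s: 2.3
ee_pos: [0.5748, -0.0735, 0.3001]
orientation: [-0.558, -0.434, 0.558, -0.434]
force: [-1.2, -0.0, 0.4]
finger_gap: 0.0511
```

Run:
```python
from h import *
c=snap('wrist','w1.png');st=readout.read_state();print(st['ee_pos'],st['q'],st['force'],st['finger_gap'],c['eye'])
print(R.from_quat(st['orientation']).as_matrix())
```

```text
[ 0.575 -0.073  0.3  ] [-0.26   0.148  1.337 -0.     1.657 -0.011] [0.781 0.971 0.597] 0.05127322816755273 [0.595 0.009 0.426]
[[ 0.     0.969 -0.247]
 [-0.    -0.247 -0.969]
 [-1.     0.     0.   ]]
```

View pics/w1.png

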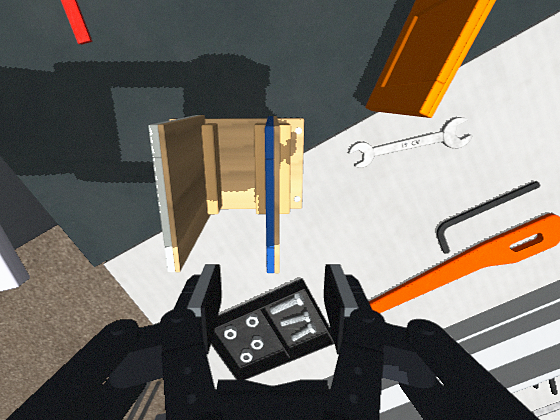

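Run:
```python
import cv2
a=cv2.imread('pics/w1.png')
cv2.imwrite('pics/c5.png',cv2.resize(a[105:285,230:320],None,fx=3.3*1,fy=3.3,interpolation=cv2.INTER_CUBIC))
hsv=cv2.cvtColor(a,cv2.COLOR_BGR2HSV)
m=cv2.inRange(hsv,(105,100,40),(125,255,255))
for y in range(112,280,8):
    import numpy as np
    x=np.where(m[y,240:300])[0]
    print(y,(x.min()+240,x.max()+240) if len(x) else None,hsv[y,262:286,2].tolist())
```

```text
112 None [41, 43, 41, 50, 48, 42, 43, 41, 47, 44, 62, 90, 81, 79, 72, 81, 79, 80, 78, 75, 79, 74, 86, 81]
120 (np.int64(267), np.int64(272)) [158, 160, 165, 162, 157, 70, 75, 81, 80, 77, 75, 74, 108, 107, 95, 105, 145, 175, 161, 213, 255, 255, 161, 161]
128 (np.int64(265), np.int64(273)) [170, 164, 111, 125, 143, 138, 142, 140, 138, 144, 144, 127, 154, 187, 180, 177, 173, 183, 240, 255, 252, 252, 252, 252]
136 (np.int64(265), np.int64(273)) [173, 172, 161, 116, 135, 137, 137, 141, 134, 138, 134, 122, 133, 161, 153, 149, 145, 173, 244, 255, 252, 251, 252, 252]
144 (np.int64(265), np.int64(273)) [169, 174, 156, 117, 128, 132, 133, 138, 132, 136, 138, 123, 138, 177, 164, 168, 164, 142, 134, 181, 186, 224, 255, 255]
152 (np.int64(265), np.int64(273)) [169, 176, 159, 111, 132, 138, 134, 136, 132, 131, 135, 121, 149, 185, 183, 172, 174, 157, 148, 177, 174, 170, 176, 171]
160 (np.int64(265), np.int64(273)) [173, 178, 158, 100, 131, 135, 132, 132, 136, 129, 140, 124, 154, 193, 180, 180, 173, 153, 137, 172, 157, 220, 255, 255]
168 (np.int64(265), np.int64(273)) [176, 173, 161, 93, 132, 135, 1
[... 1412 characters left out ...]
, 131, 134, 127, 121, 186, 173, 172, 162, 185, 248, 236, 236, 237, 238, 238]
248 (np.int64(267), np.int64(273)) [237, 239, 245, 238, 143, 185, 203, 200, 198, 199, 203, 174, 192, 255, 255, 252, 252, 244, 239, 235, 233, 236, 235, 235]
256 (np.int64(267), np.int64(273)) [237, 239, 244, 238, 149, 202, 233, 226, 225, 226, 232, 213, 187, 255, 254, 252, 251, 242, 245, 236, 238, 235, 232, 233]
264 (np.int64(267), np.int64(273)) [239, 240, 244, 243, 141, 204, 232, 224, 225, 224, 228, 211, 183, 255, 253, 251, 250, 236, 244, 236, 236, 235, 236, 236]
272 (np.int64(267), np.int64(273)) [235, 236, 236, 245, 231, 208, 223, 222, 223, 221, 225, 221, 173, 255, 255, 254, 253, 237, 241, 237, 234, 236, 235, 234]
```

View pics/c5.png

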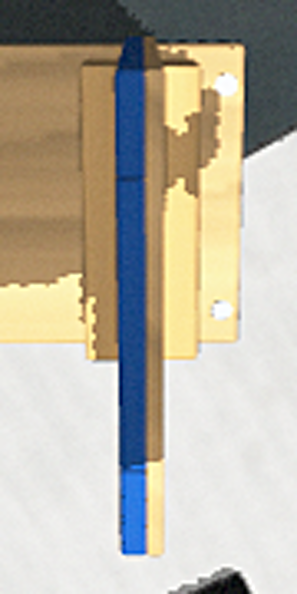

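Run:
```python
from h import *
c=capture('wrist')
p=onz(c,[(271.5,125.5),(272.2,272.5)],.17);print(p,p.mean(0),np.linalg.norm(p[0]-p[1]))
d=p[0]-p[1];print('yaw',np.degrees(np.arctan2(-d[0],d[1])))
p=p.mean(0);a=np.radians(-14.2)
st=readout.read_state()
print(delta([p[0],p[1],.162],Rt([0,0,-1],[np.cos(a),np.sin(a),0])))
```

```text
[[ 0.59  -0.01   0.17 ]
 [ 0.559 -0.136  0.17 ]] [ 0.574 -0.073  0.17 ] 0.1291311604159836
yaw -14.04514759601126
[ 2.302 -0.012 -0.007 -0.009  0.    -0.001]
```

Emit:
step_arm([
  [0.4,-0.01,0,0,0,0,55],
  [1.0,-0.01,0,0,0,0,55],
  [1.6,-0.01,0,0,0,0,55],
  [2.0,-0.01,0,0,0,0,55],
  [2.2,-0.01,0,0,0,0,55],
  [2.3,-0.01,0,0,0,0,55],
  [2.3,-0.01,0,0,0,0,55],
  [2.3,-0.01,0,0,0,0,40],
  [2.3,-0.01,0,0,0,0,30],
  [2.3,-0.01,0,0,0,0,20],
  [2.3,-0.01,0,0,0,0,10],
  [2.3,-0.01,0,0,0,0,0],
  [2.3,-0.01,0,0,0,0,0],
  [2.3,-0.01,0,0,0,0,0],
  [2.3,-0.01,0,0,0,0,0],
])

```text
time_s: 4.28
ee_pos: [0.5749, -0.0726, 0.1623]
orientation: [0.558, 0.434, -0.558, 0.434]
force: [0.6, -0.6, 4.7]
finger_gap: 0.0108
```

Run:
```python
from h import *
c=snap('side','s2.png');st=readout.read_state();print(st['ee_pos'],st['q'],st['force'],st['finger_gap'])
```

```text
[ 0.575 -0.073  0.162] [-0.259  0.202  1.552  0.     1.386 -0.011] [-0.054  0.344  5.193] 0.011012975184210759
```

View pics/s2.png

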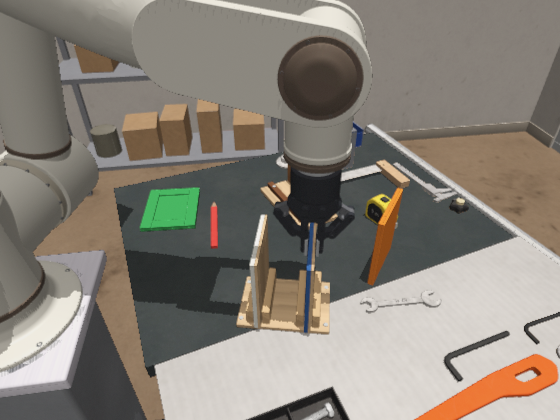

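Run:
```python
from h import *
S=snap('scene','sc2.png');D=capture('side')
print(onz(S,[(330,305),(378,320),(385,263),(330,250)],0));print(onz(D,[(192,235),(188,175),(150,235),(142,225),(200,188)],0))
```

```text
[[ 0.329  0.219  0.   ]
 [ 0.221  0.191 -0.   ]
 [ 0.281  0.039 -0.   ]
 [ 0.413  0.082  0.   ]]
[[0.346 0.175 0.   ]
 [0.327 0.443 0.   ]
 [0.248 0.19  0.   ]
 [0.224 0.23  0.   ]
 [0.362 0.37  0.   ]]
```

View pics/sc2.png

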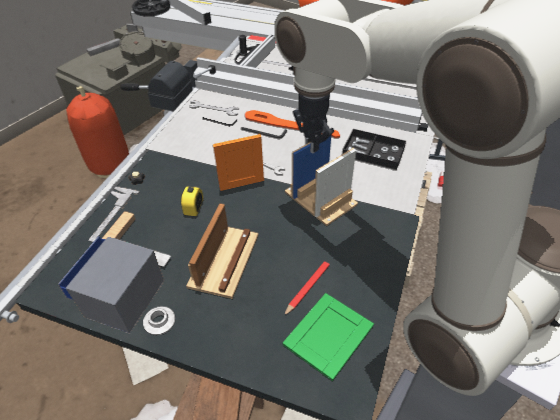

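```bash
cat >> h.py <<'E'
O=np.array([.608,.257,0]);YAW=np.radians(19.7)
def place(phi,xb,zb,yoff=0,O=O,yaw=YAW,L=.152):
    ex=np.array([np.cos(yaw),np.sin(yaw),0]);ey=np.array([-np.sin(yaw),np.cos(yaw),0]);ez=np.array([0,0,1.])
    u=np.sin(phi)*ex+np.cos(phi)*ez;n=np.cos(phi)*ex-np.sin(phi)*ez
    foot=O+xb*ex+zb*ez+yoff*ey-.006*n
    return foot+L*u,Rt(-u,n)
E
python3 - <<'E'
from h import *
p,Rm=place(.27,-.0055,.14);print(p,delta(p,Rm))
p,Rm=place(.27,-.0055,.012);print(p)
E
```

```text
[0.636 0.267 0.288] [-2.096 -0.407 -5.733 -3.37  -0.457 -1.506]
[0.636 0.267 0.16 ]
```

Emit:
step_arm([
  [-0.1,0,0,0,0,0,0],
  [-0.4,0,0,0,0,0,0],
  [-0.8,0,0,0,0,0,0],
  [-1.3,0,0,0,0,0,0],
  [-1.8,0,0,0,0,0,0],
  [-2.2,0,0,0,0,0,0],
  [-2.4,0,0,0,0,0,0],
  [-2.5,0,0,0,0,0,0],
  [-2.5,0,0,0,0,0,0],
  [-2.5,0,0,0,0,0,0],
])

```text
time_s: 5.68
ee_pos: [0.5745, -0.0725, 0.3111]
orientation: [-0.558, -0.435, 0.558, -0.434]
force: [-0.9, 0.4, -2.8]
finger_gap: 0.0111
```

Run:
```python
from h import *
c=snap('side','s3.png');st=readout.read_state();print(st['ee_pos'],st['q'],st['force'],st['finger_gap'])
p,Rm=place(.27,-.0055,.14);print(p,delta(p,Rm))
```

```text
[ 0.575 -0.073  0.311] [-0.259  0.147  1.316  0.     1.68  -0.011] [ 0.325  0.847 -2.071] 0.010912910535384313
[0.636 0.267 0.288] [ 0.385 -0.402 -5.733 -3.37  -0.46  -1.494]
```

View pics/s3.png

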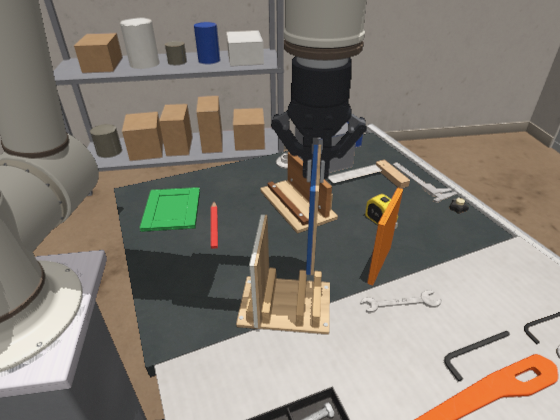

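Emit:
step_arm([
  [0,0,-0.3,-0.1,0,0,0],
  [0,0,-0.8,-0.4,0,-0.1,0],
  [0,-0.1,-1.4,-0.8,-0.1,-0.3,0],
  [0,-0.1,-2.1,-1.2,-0.1,-0.5,0],
  [0,-0.2,-2.8,-1.6,-0.2,-0.7,0],
  [0,-0.3,-3.5,-2.0,-0.3,-0.9,0],
  [0,-0.3,-4.2,-2.4,-0.3,-1.1,0],
  [0,-0.4,-4.8,-2.8,-0.4,-1.3,0],
  [0.1,-0.4,-5.3,-3.1,-0.4,-1.4,0],
  [0.25,-0.4,-5.6,-3.3,-0.46,-1.5,0],
  [0.35,-0.4,-5.73,-3.37,-0.46,-1.5,0],
  [0.35,-0.4,-5.73,-3.37,-0.46,-1.5,0],
  [0.35,-0.4,-5.73,-3.37,-0.46,-1.5,0],
])

```text
time_s: 7.35
ee_pos: [0.6358, 0.266, 0.2916]
orientation: [0.326, 0.627, -0.481, 0.518]
force: [-0.0, 0.9, -2.8]
finger_gap: 0.0109
```

Run:
```python
from h import *
for n in ['side','scene','wrist']: c=snap(n,n+'4.png')
st=readout.read_state();print(st['ee_pos'],st['q'],st['force'],st['finger_gap'])
for ph,x,z in [(.27,-.0055,.04),(.27,-.0055,.012),(.355,-.008,.012)]:
    p,Rm=place(ph,x,z);print(p,delta(p,Rm))
```

```text
[0.636 0.266 0.292] [ 0.291  0.582  0.796 -0.016  2.032 -0.057] [ 0.609  0.562 -2.785] 0.011040909467281253
[0.636 0.267 0.188] [ 1.665  0.459 -0.016 -0.006  0.001 -0.007]
[0.636 0.267 0.16 ] [ 2.115  0.583 -0.017 -0.006  0.001 -0.007]
[0.645 0.27  0.157] [ 2.127  0.758 -0.017 -0.006  0.001 -0.494]
```

View pics/side4.png

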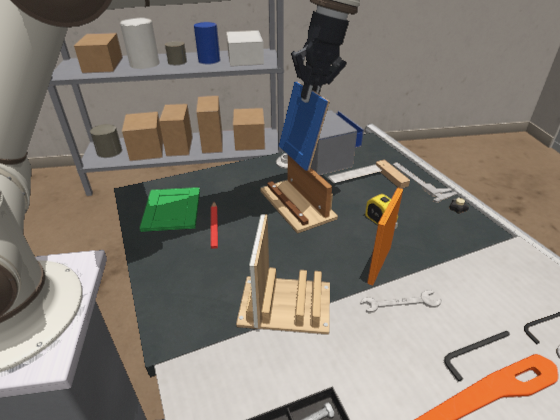

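View pics/scene4.png

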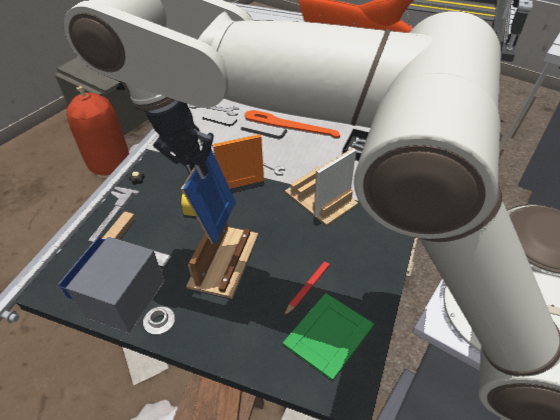

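View pics/wrist4.png

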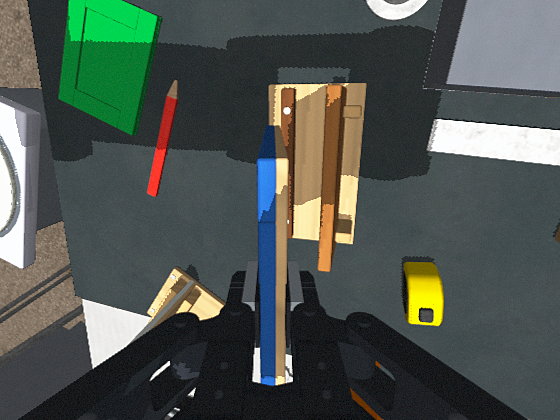

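Run:
```python
import cv2
a=cv2.imread('pics/wrist4.png')
cv2.imwrite('pics/c6.png',cv2.resize(a[75:280,245:375],None,fx=2.9,fy=2.9,interpolation=cv2.INTER_CUBIC))
```

```text
(no output)
```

View pics/c6.png

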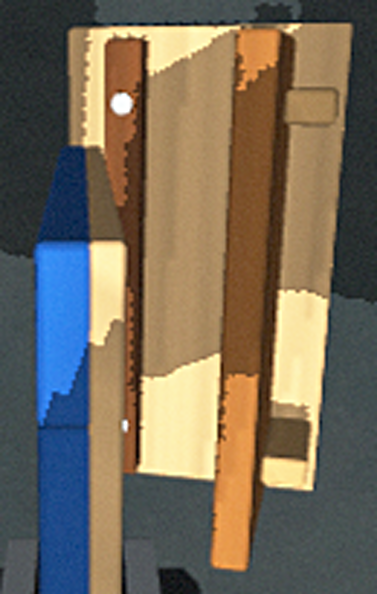

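Run:
```python
from h import *
W=capture('wrist')
w=onz(W,uc([(237,30),(213,568),(281,33),(247,570)],2.9,245,75),.102);print('wall',w,np.linalg.norm(w[0]-w[1]))
b=onz(W,uc([(145,40),(140,375)],2.9,245,75),.026);print('batten',b)
s=onz(W,uc([(68,28),(352,25),(314,490)],2.9,245,75),.012);print('base',s)
ex=np.array([np.cos(YAW),np.sin(YAW),0]);ey=np.array([-np.sin(YAW),np.cos(YAW),0])
for n,q in (('wall',w),('bat',b),('base',s)):
    print(n,'in stand frame mm',(q-O)@np.c_[ex,ey]*1e3)
# door bottom +y corners predicted in image
st=readout.read_state();Rm=R.from_quat(st['orientation'])
X,Y,Z=Rm.as_matrix().T
f=210/np.tan(np.radians(W['fovy'])/2)
def proj(P):
    c=R.from_quat(W['orientation']).inv().apply(P-W['eye']);return np.array([W['cx']+f*c[0]/-c[2],W['cy']-f*c[1]/-c[2]])
for nm,a,t,zz in (('botfront',.152,-.006,-.065),('botback',.152,.006,-.065),('topfront',-.008,-.006,-.065),('topback',-.008,.006,-.065)):
    print(nm,(proj(st['ee_pos']+a*X+t*Y+zz*Z)-[245,75])*2.9)
print((st['ee_pos']-O)@np.c_[ex,ey])
```

```text
wall [[0.601 0.356 0.102]
 [0.666 0.179 0.102]
 [0.614 0.36  0.102]
 [0.677 0.184 0.102]] 0.18865528253566546
batten [[0.559 0.341 0.026]
 [0.607 0.209 0.026]]
base [[0.524 0.334 0.012]
 [0.632 0.372 0.012]
 [0.7   0.186 0.012]]
wall in stand frame mm [[ 26.95   95.539]
 [ 28.231 -93.112]
 [ 40.399  94.535]
 [ 40.848 -92.045]]
bat in stand frame mm [[-17.701  95.046]
 [-16.839 -44.531]]
base in stand frame mm [[-53.477 100.41 ]
 [ 60.907 100.177]
 [ 62.376 -97.399]]
botfront [ 60.317 141.483]
botback [101.844 141.473]
topfront [ 36.329 235.151]
topback [131.266 235.13 ]
[ 0.029 -0.001]
```

```bash
sed -i 's/^O=.*;YAW=.*/YAW=np.radians(19.5);O=np.array([.608,.257,0])+.002*np.array([.942,.335,0])+.0007*np.array([-.335,.942,0])/' h.py
python3 - <<'E'
from h import *
for ph,x,z in [(.27,-.0055,.04),(.27,-.0055,.015),(.27,-.0055,.012)]:
    p,Rm=place(ph,x,z);print(p,delta(p,Rm))
E
```

```text
[0.637 0.268 0.188] [ 1.654  0.49  -0.024  0.014  0.006 -0.006]
[0.637 0.268 0.163] [ 2.056  0.601 -0.024  0.014  0.006 -0.006]
[0.637 0.268 0.16 ] [ 2.104  0.614 -0.024  0.014  0.006 -0.006]
```

Emit:
step_arm([
  [0.1,0.06,-0.02,0,0,0,0],
  [0.4,0.14,-0.02,0,0,0,0],
  [0.8,0.25,-0.02,0,0,0,0],
  [1.2,0.36,-0.02,0,0,0,0],
  [1.5,0.44,-0.02,0,0,0,0],
  [1.7,0.5,-0.02,0,0,0,0],
  [1.8,0.53,-0.02,0,0,0,0],
  [1.9,0.56,-0.02,0,0,0,0],
  [1.98,0.58,-0.02,0,0,0,0],
  [2.02,0.59,-0.02,0,0,0,0],
  [2.02,0.59,-0.02,0,0,0,0],
])

```text
time_s: 8.93
ee_pos: [0.6371, 0.2683, 0.1647]
orientation: [0.326, 0.628, -0.481, 0.518]
force: [0.3, 0.1, -2.2]
finger_gap: 0.0109
```

Run:
```python
from h import *
for n in ['side','scene']:
    c=snap(n,n+'5.png')
    a=cv2.imread('pics/'+n+'5.png'); a=a[90:230,240:380] if n=='side' else a[150:310,160:300]
    cv2.imwrite('pics/'+n+'5c.png',cv2.resize(a,None,fx=3.7,fy=3.7,interpolation=cv2.INTER_CUBIC))
st=readout.read_state();print(st['ee_pos'],st['q'],st['force'],st['finger_gap'])
for ph,x,z in [(.27,-.0055,.012),(.27,-.0055,.0105)]:
    p,Rm=place(ph,x,z);print(p,delta(p,Rm))
```

```text
[0.637 0.268 0.165] [ 0.293  0.608  1.008 -0.014  1.795 -0.052] [ 0.168 -0.744 -1.694] 0.010793808812884558
[0.637 0.268 0.16 ] [ 0.079  0.021  0.004  0.019  0.007 -0.003]
[0.637 0.268 0.159] [ 0.103  0.027  0.004  0.019  0.007 -0.003]
```

View pics/side5c.png

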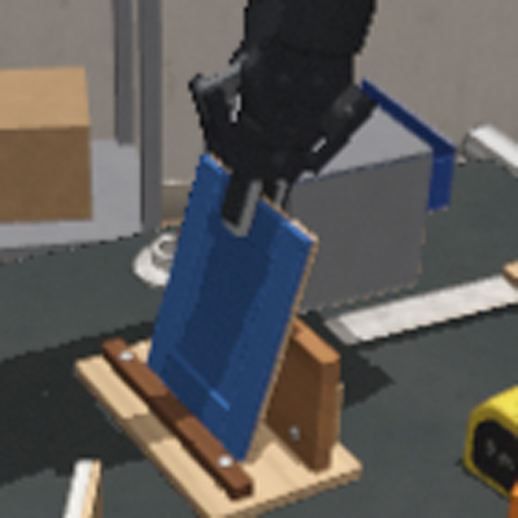

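View pics/scene5c.png

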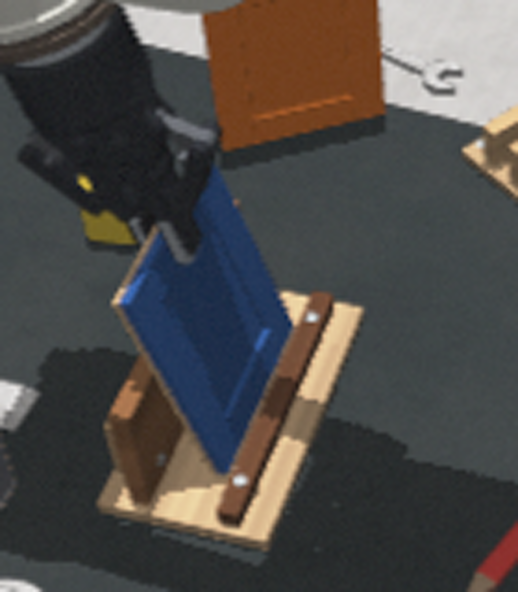

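Emit:
step_arm([
  [0.02,0.005,0,0,0,0,0],
  [0.05,0.013,0,0,0,0,0],
  [0.07,0.02,0,0,0,0,0],
  [0.07,0.02,0,0,0,0,0],
])

```text
time_s: 9.52
ee_pos: [0.6372, 0.2684, 0.1604]
orientation: [0.326, 0.628, -0.481, 0.518]
force: [-0.4, -0.5, -0.9]
finger_gap: 0.0109
```

Emit:
step_arm([
  [0.02,0.005,0,0,0,0,0],
  [0.02,0.005,0,0,0,0,0],
  [0.02,0.005,0,0,0,0,0],
])

```text
time_s: 9.9
ee_pos: [0.6374, 0.2684, 0.1602]
orientation: [0.326, 0.627, -0.481, 0.519]
force: [1.1, 0.7, 8.3]
finger_gap: 0.0111
```

Run:
```python
from h import *
p0,R0=place(.27,-.0055,.012)
for ph,x in [(.30,-.0055),(.33,-.0055),(.35,-.0065),(.37,-.0065)]:
    p,Rm=place(ph,x,.012);print(ph,delta(p,Rm,p0=p0,R0=R0))
```

```text
0.3 [-0.002  0.076 -0.     0.     0.    -0.172]
0.33 [-0.001  0.152 -0.     0.     0.    -0.344]
0.35 [ 0.005  0.187  0.     0.     0.    -0.458]
0.37 [ 0.007  0.237 -0.     0.     0.    -0.573]
```

Emit:
step_arm([
  [0,0.03,0,0,0,-0.06,0],
  [0,0.06,0,0,0,-0.12,0],
  [0,0.09,0,0,0,-0.2,0],
  [0,0.12,0,0,0,-0.26,0],
  [0,0.12,0,0,0,-0.26,0],
])

```text
time_s: 10.52
ee_pos: [0.644, 0.2708, 0.1583]
orientation: [0.312, 0.635, -0.493, 0.508]
force: [1.3, -0.5, 9.4]
finger_gap: 0.0111
```

Emit:
step_arm([
  [0,0.02,0,0,0,-0.05,0],
  [0,0.04,0,0,0,-0.1,0],
  [0,0.04,0,0,0,-0.1,0],
])

```text
time_s: 10.9
ee_pos: [0.6457, 0.2714, 0.1575]
orientation: [0.306, 0.638, -0.497, 0.503]
force: [-4.0, -0.2, 10.3]
finger_gap: 0.0107
```

Run:
```python
from h import *
for n in ['side','scene']:
    c=snap(n,n+'6.png')
    a=cv2.imread('pics/'+n+'6.png'); a=a[90:230,240:380] if n=='side' else a[150:310,160:300]
    cv2.imwrite('pics/'+n+'6c.png',cv2.resize(a,None,fx=3.7,fy=3.7,interpolation=cv2.INTER_CUBIC))
st=readout.read_state();print(st['ee_pos'],st['force'],st['torque'],st['finger_gap'])
X=R.from_quat(st['orientation']).as_matrix()[:,0];print('tilt',np.arccos(-X[2]))
```

```text
[0.646 0.271 0.158] [-3.63  -1.391  9.36 ] [-0.347  1.118  0.1  ] 0.010832639517755115
tilt 0.33251816819261537
```

View pics/side6c.png

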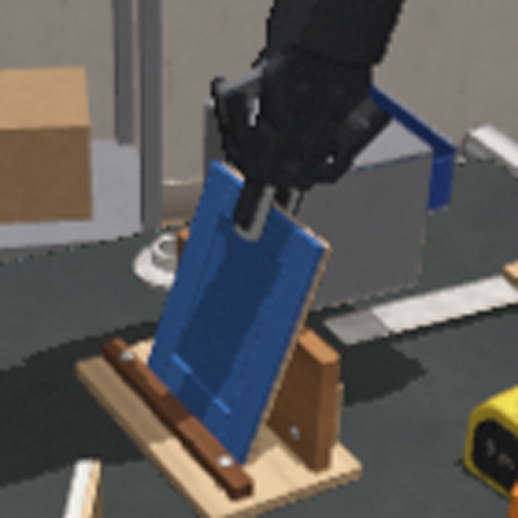

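View pics/scene6c.png

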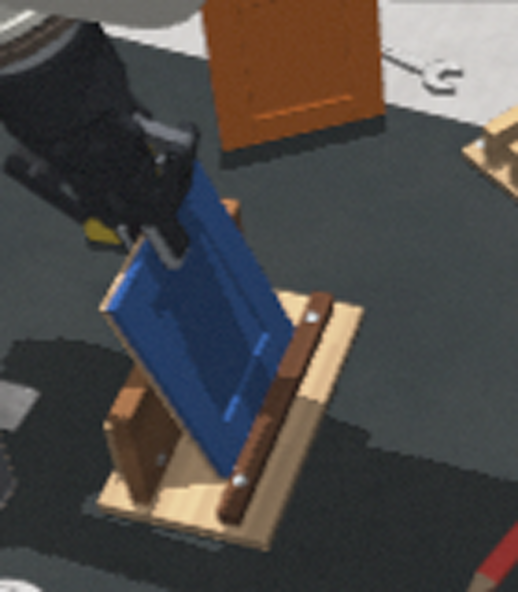

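Emit:
step_arm([
  [0,0,0,0,0,0,15],
  [0,0,0,0,0,0,20],
  [0,0,0,0,0,0,28],
  [0,0,0,0,0,0,36],
  [0,0,0,0,0,0,40],
  [0,0,0,0,0,0,40],
  [0,0,0,0,0,0,40],
])

```text
time_s: 11.88
ee_pos: [0.6458, 0.2714, 0.1564]
orientation: [0.306, 0.637, -0.497, 0.503]
force: [0.5, -0.2, -1.1]
finger_gap: 0.034
```

Run:
```python
from h import *
for n in ['side','wrist']:
    c=snap(n,n+'7.png')
st=readout.read_state();print(st['ee_pos'],st['force'],st['torque'],st['finger_gap'])
a=cv2.imread('pics/side7.png')[90:230,240:380]
cv2.imwrite('pics/side7c.png',cv2.resize(a,None,fx=3.7,fy=3.7,interpolation=cv2.INTER_CUBIC))
```

```text
[0.646 0.271 0.156] [-0.133  0.418 -0.33 ] [ 0.09  -0.129  0.025] 0.03419971654753307
```

View pics/side7c.png

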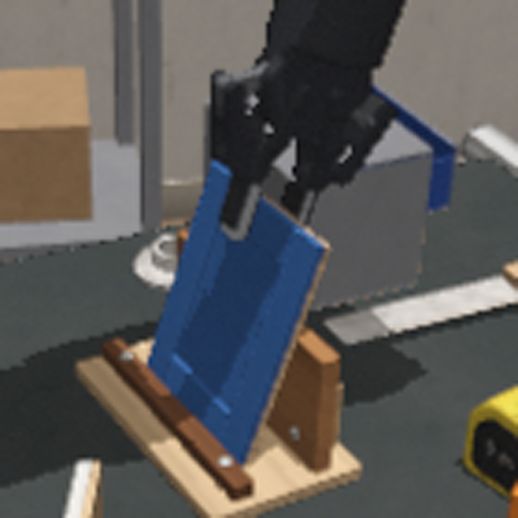

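View pics/wrist7.png

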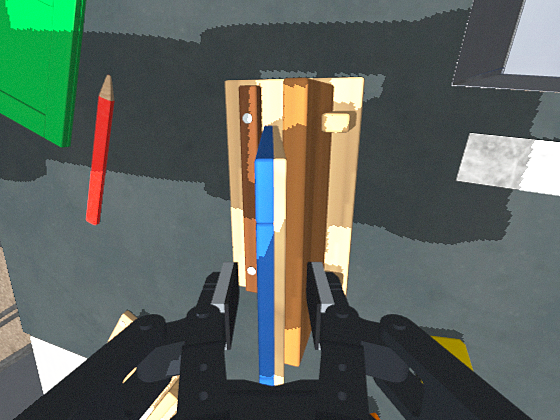

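Released with clearance on both sides and the door unmoved. I'll withdraw along the tool axis.

Emit:
step_arm([
  [-0.1,0,0,0,0,0,40],
  [-0.3,0,0,0,0,0,40],
  [-0.6,0,0,0,0,0,40],
  [-1.0,0,0,0,0,0,40],
  [-1.4,0,0,0,0,0,40],
  [-1.8,0,0,0,0,0,40],
  [-2.1,0,0,0,0,0,40],
  [-2.2,0,0,0,0,0,40],
  [-2.2,0,0,0,0,0,40],
  [-2.2,0,0,0,0,0,40],
  [-2.2,0,0,0,0,0,40],
])

```text
time_s: 13.35
ee_pos: [0.6862, 0.286, 0.2808]
orientation: [0.305, 0.638, -0.497, 0.503]
force: [-0.1, -0.5, 0.1]
finger_gap: 0.0341
```

Run:
```python
from h import *
for n in ['side','scene','wrist']:
    c=snap(n,n+'8.png')
st=readout.read_state();print(st['time_s'],st['ee_pos'],st['force'])
a=cv2.imread('pics/side8.png')[90:230,240:380]
b=cv2.imread('pics/scene8.png')[170:310,160:300]
cv2.imwrite('pics/c8.png',np.hstack([cv2.resize(x,None,fx=2.8,fy=2.8,interpolation=cv2.INTER_CUBIC) for x in (a,b)]))
```

```text
13.5 [0.686 0.286 0.281] [-0.62  -0.079 -0.434]
```

View pics/c8.png

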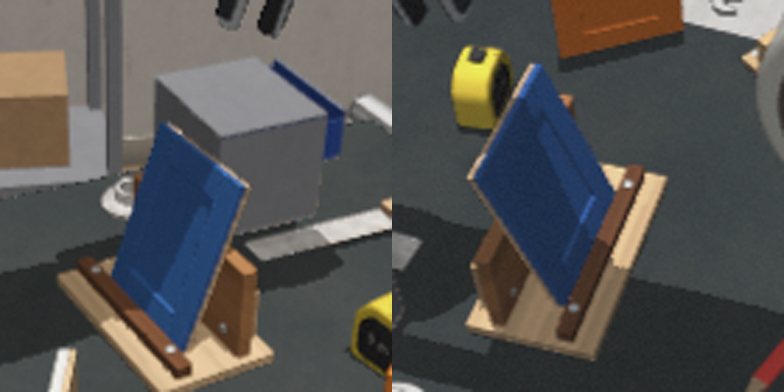

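View pics/wrist8.png

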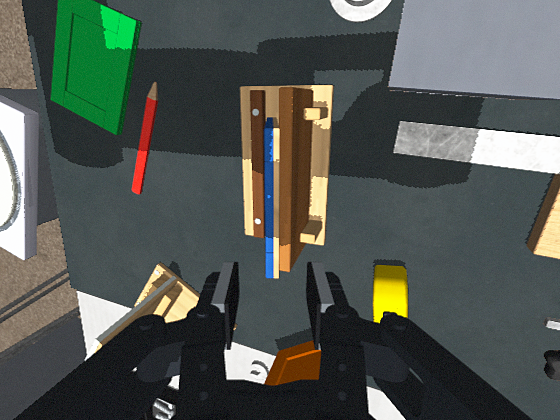

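View pics/side8.png

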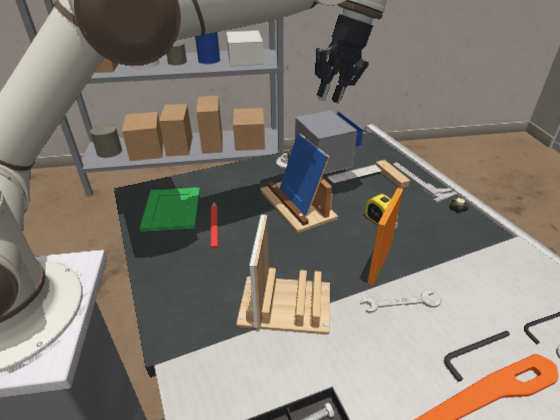

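Run:
```python
from h import *
S=capture('scene');D=capture('side')
s=uc([(80,178),(140,67)],2.8,160,170);d=uc([(164,126),(246,186)],2.8,240,90)
t=tri(S,s,D,d);print(t)
m=t[:,:3].mean(0);ex=np.array([np.cos(YAW),np.sin(YAW),0]);ey=np.array([-np.sin(YAW),np.cos(YAW),0])
print('top front edge mid in stand frame',(m-O)@np.c_[ex,ey], m[2]); v=t[0,:3]-t[1,:3];print('yaw',np.degrees(np.arctan2(-v[0],v[1])),np.linalg.norm(v))
ph=.33;print('expected x', -.0055-.012*np.cos(ph)+.16*np.sin(ph),.012+.012*np.sin(ph)+.16*np.cos(ph))
for p,n in (((192,205),'')):0
```

```text
[[0.627 0.332 0.161 0.005]
 [0.671 0.214 0.161 0.002]]
top front edge mid in stand frame [0.042 0.001] 0.16107247677497755
yaw 20.78315938743802 0.12625449608919956
expected x 0.0349943764208383 0.16725529130528036Traceback (most recent call last):
  File "<stdin>", line 8, in <module>
ValueError: not enough values to unpack (expected 2, got 0)
```

```bash
python3 -c "
from workcell import r
print(r.close_job())"
```

```text
the job is handed in; nothing more can be done
None
```

The blue door is leaning on the drying stand, blue face outward, and I handed the job in at about 13.6 s. One side effect: the green look-alike board fell over.

- **Placing:** I lifted the blue door from the slot further from the robot and lowered it tilted until the force reading showed its foot on the base (about 8 N). I then leaned it back until it touched the wall (about 4 N sideways), opened the fingers and backed off. It did not move when released.
- **Last checks:** Triangulating the top corners puts the door about 1 mm off the middle of the stand and about 1° off square. By the arm's pose, the foot is about 3 mm behind the batten and the lean was 0.33 rad at release.
- **Disagreement:** The triangulated top edge came out 6–7 mm lower and further back than the arm's pose predicts. The same two cameras gave heights 4–6 mm low on the stand's wall, so I put at least the height down to their error.
- **Other items:** The white door is still in its slot. The tape measure, pencil and spanner look unmoved in the last pictures.
- **Green board:** It was standing near the robot at the start and was lying flat on the worktop when I next looked, after the first swing to the rack and the grasp. I did not see it fall. The arm's shoulder may have brushed it, or it may have tipped on its own. I left it there because the task said to leave it alone; it touched nothing else and stayed on the worktop.

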